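# Set the dispensing desk's felt rests in order

## Task

Each of the three things on the felt rests is lying on the wrong one: move them until each lies flat on the rest of its own outline (round magnifier on the round rest, square lens box on the square one, oblong spectacle case on the oblong one), centred on it, with the box and the case squared up to their rests. There is no room for two on one rest, so first park one of them near the middle of the empty metal tray and let go of it there; at the end the tray is empty again. Set everything down, never drop it, and leave the spectacles, the drops bottle and the mouse where they are.

Things in the scene. Friction and masses are not known exactly. Their poses are not given: they have to be found in the camera images.
- magnifier: Dome magnifier: a black round base 58 mm in diameter and 24 mm high with straight sides, a clear glass dome on it (42 mm high in all), 0.2 kg give or take 40 %. Origin: centre of its underside; z up. Grip the black base across any diameter. At the start it lies on the oblong rest.
- lens_box: Square wooden lens box with a small brass catch, 56 x 56 mm and 36 mm high, about 0.15 kg. Origin: centre of its underside; x and y along its sides, z up (any quarter turn is as good). At the start it lies on the round rest.
- spec_case: Oblong hard spectacle case in blue plastic with a thin steel seam, 128 mm long (its x), 50 mm wide (its y), 37 mm high, about 0.12 kg. Origin: centre of its underside; z up (a half turn is as good). Grip it across the 50 mm width at its middle. At the start it lies on the square rest, overhanging two sides.
- rest_round: Round grey felt-faced rest, a flat disc 96 mm in diameter and 8 mm high without a rim, fixed to the desk. Its place is drawn anew at every start. Origin: centre of its underside on the desk, so its upper face is 8 mm above. Place of the magnifier.
- rest_square: Square grey felt-faced rest, a flat slab 92 x 92 mm and 8 mm high without a rim, fixed to the desk. Its place and turn are drawn anew. Origin: centre of its underside, upper face 8 mm above; x and y along its sides. Place of the lens box.
- rest_oblong: Oblong grey felt-faced rest, a flat slab 150 mm (its x) x 80 mm (its y) and 8 mm high without a rim, fixed to the desk. Its place and turn are drawn anew. Origin: centre of its underside, upper face 8 mm above. Place of the spectacle case, lengthwise along x.
- spare_tray: Shallow bare-metal tray, 170 mm (its x) x 120 mm (its y), fixed to the desk, empty at the start: the free spot. Inner floor 6 mm above the desk, a 3 mm thick rim all round whose top is 10 mm above the desk. Its place and turn are drawn anew. Origin: centre of its underside on the desk.
- spectacles: Bystander: black spectacles standing folded, 132 mm long (their y), 36 mm high, loose, 40 g. Origin: underside, at the middle of the front. Not to be moved.
- drops: Bystander: small white eye-drops bottle, 30 mm in diameter, 60 mm high, loose, 30 g. Origin: centre of its underside. Not to be moved.
- mouse: Bystander: white computer mouse, 98 mm (its x) x 58 mm, 32 mm high, loose. Origin: centre of its underside. Not to be moved.
Things that resemble listed ones, but are neither listed nor needed, are in the scene too. Several things have the shape of the spare_tray; the one meant has the colours described above. There is more than one size of the magnifier; the one meant has the size given above.

How it is judged:
By the outcome, as a careful person would: the job done as asked, in the order asked, and still so for the second after the job is handed in, with the robot touching nothing.
It also fails if it takes over 109 s, if anything falls off the work surface, if the arm or the gripper's body presses on something with over 40 N, if the wrist force passes 120 N, or if a joint passes its speed limit or range.

## Robot

A 6-joint arm with a two-finger parallel gripper is mounted at the origin on the work surface. World frame = base frame: x ahead of the robot, y to its left, z up, the work surface at z = 0. Lengths are in m, angles in rad, forces in N, time in s.
With the tool pointing down it reaches from about 0.35 to 0.775 m from the base axis. Payload 7.3 kg.
Tool frame: the origin (TCP) lies between the finger pads; the fingertips stand 17 mm ahead of it and the grasp point (between the pads) lies 2 mm behind it (robot.nose_length is the distance from the TCP to the fingertips, in m); z points along the fingers, x is the direction in which the jaws open and shut, and the axes are right-handed (so a half turn about z gives the same grasp; the last joint's range is limited). The gripper opens to 92 mm and grips with 3 to 60 N. Pads are 19 mm wide; open, the fingers measure 130 mm over their backs; the gripper's body (75 mm by 190 mm) begins 47 mm behind the grasp point.
Start: joints at [0.981, 0.342, 1.524, -0, 1.275, -0.146], TCP at [0.225, 0.474, 0.244] pointing down, gripper open.
Joint ranges: [-2.53, 2.53], [-0.77, 2.02], [0.04, 2.7], [-1, 4.14], [0.28, 2.66], [-3.11, 3.11]. Speed limits (rad/s): [2.57, 2.57, 3.14, 3.14, 3.14, 3.14].

## Interface

Orientations are given as [roll, pitch, yaw] about the fixed x, y, z axes, in that order (R = Rz(yaw) Ry(pitch) Rx(roll)).
In Python, from cell import status, grab_frame, camera_params, workorder, trace, landmark_of, robot gives the robot as it stands.
- The arm moves only by the tool drive_tool, never from a script. Its argument "moves" is a list of rows, each a list of 4 numbers: the shift along the world's x, y, z in m, then the turn about the world's z in degrees. A call has 1 to 10 rows; each row shifts and turns the commanded pose from where the row before left it; what a row does not reach is not made up. A row lasts 1/10 s, in which the tool goes at most 50 mm and 8.59 degrees, less where a joint would pass 70% of its speed; a pose out of reach is approached as far as the arm can. A call is refused whole if a number of a shift passes 0.05 or a number of a turn 8.59, either way. A call with a gripper value outside its range is refused whole. "fingers" is the opening in per cent of the stroke, from 0 (shut) to 100 (fully open), set as the call begins (left out, the last holds). The fingers move at their own pace and stop on an object; "newtons" is the grip in N (left out, the last holds). Time passes only in rows, so rows that do not move let the fingers close. It gives the time, the measured TCP pose, the force and the opening at its end, in the units of the state.
- status.read_state(): the state, without advancing time (a new reading comes with each control period).
- grab_frame(name): name is "scene" or "top"; returns (picture, depth): 384x512x3 uint8, red, green, blue; 384x512 float32, m along the optical axis (not along the pixel's ray), 0 where there is no reading.
- camera_params(name): a dict with "fov_y" (degrees; the focal length in pixels is half the picture's height over the tangent of half this angle, whatever the lens; pixels are square), "cx", "cy" (the principal point, pixels), "k1" (the pictures are not rectified: a ray, as slopes to the right and down, at radius r is drawn at 1 + k1 r^2 times it, then the intrinsics apply), "R" (3x3) and "t" (3): a world point X has camera coordinates R X + t. Camera axes: x right, y down, z forward; pixel columns grow to the right and rows downward; lengths in m; the calibration is good to about 2 mm. A picture is of the moment at which its call begins. camera_params takes no time and is no camera call.
- workorder.close_job(): hands the job in, once; it reports no verdict.
Trained networks look in the newest picture that a camera, given by its name, has taken for a name from the list of things; names that differ only in an ending like _2 or _b are one class to them, and where a whole thing is asked for, a point or a joint stands for the part that bears it (a point fixed in the world has none). Each returns a list of dicts, best first, with "score" (0 to 1); they miss things now and then, are a little off and sometimes report something else, mostly with a low value. They report only what shows in the picture. A call takes as long as a camera call. They do not tell look-alikes from the thing itself.
- trace(camera, thing): "region" (384x512 bool, what is visible of it).
- landmark_of(camera, thing): "position" ([x, y, z] in m, in world coordinates, good to about 4 mm: a listed point, or the origin of a listed thing).
The state is a dict: "time": time; "qpos": joint angles; "dq": joint speeds; "tau": joint torques, N m; "position": TCP position; "eef_rot": TCP orientation; "contact_force": force on the tool from outside, world axes, zero at the start; "moment": the same for the moment, N m; "finger_gap": finger opening in m.
Only numpy, scipy, OpenCV 4.12 (cv2) and the standard library are available. Lean on these libraries where they do the work, as an engineer would, in place of code of your own. Each camera call takes 0.05 s, during which the arm holds its last target. There are 200 camera calls.

## Working session

There is one attempt and no reset: what is moved stays moved. The work goes in short steps, Python scripts to look and compute and a tool call to move; the robot and the scene stay as the last step left them, time stands still between calls to the robot, and variables do not carry over. Pictures are saved under pics/ and viewed, about 12 in all and at most 16, crops included, and the job is handed in when it is done.

Besides the shell and the picture viewer there is one more tool, called by a JSON object that holds its "method" and its "body". drive_tool: Moves the arm, as the interface text tells. Its arguments: {"type":"object","properties":{"moves":{"type":"array","items":{"type":"array","items":{"type":"number"}}},"fingers":{"type":"number"},"newtons":{"type":"number"}},"required":["moves"]}

```bash
mkdir -p pics; ls
cat > h.py <<'E'
import numpy as np, cv2
from cell import status, grab_frame, camera_params, workorder, trace, landmark_of, robot
def rays(name,uv):
    p=camera_params(name); f=192/np.tan(np.radians(p["fov_y"])/2)
    uv=np.atleast_2d(uv).astype(float); d=(uv-[p["cx"],p["cy"]])/f; s=d.copy()
    for _ in range(20): s=d/(1+p["k1"]*(s**2).sum(1,keepdims=True))
    return np.c_[s,np.ones(len(s))],np.array(p["R"]),np.array(p["t"])
def onz(name,uv,z):
    r,R,t=rays(name,uv); d=r@R; c=-R.T@t
    return c+d*((z-c[2])/d[:,2])[:,None]
def cloud(name,depth):
    v,u=np.mgrid[:384,:512]; r,R,t=rays(name,np.c_[u.ravel(),v.ravel()])
    return ((r*depth.reshape(-1,1)-t)@R).reshape(384,512,3)
def save(fn,img,s=1.5): cv2.imwrite(fn,cv2.resize(img[...,::-1],None,fx=s,fy=s,interpolation=cv2.INTER_CUBIC))
E
python3 - <<'E'
from h import *
a,da=grab_frame("scene"); b,db=grab_frame("top")
save("pics/s0.png",a);save("pics/t0.png",b)
for n in ["scene","top"]:
    p=camera_params(n);print(n,-np.array(p["R"]).T@p["t"],p["fov_y"],p["k1"])
for th in "magnifier lens_box spec_case rest_round rest_square rest_oblong spare_tray spectacles drops mouse".split():
    for c in ["top"]:
        for d in landmark_of(c,th): print(c,th,round(d["score"],2),np.round(d["position"],3))
print(status.read_state())
E
```

```text
pics
scene [ 0.97161205 -0.39627352  0.69116845] 52.595781517369694 0.009700242909289308
top [ 0.21301635 -0.00271754  1.21504675] 51.66849372145877 -0.0648388928426292
top magnifier 0.83 [ 0.506 -0.216  0.003]
top magnifier 0.82 [ 0.465 -0.365  0.004]
top magnifier 0.69 [ 0.602 -0.386  0.   ]
top magnifier 0.51 [0.436 0.348 0.008]
top lens_box 0.6 [ 0.641 -0.122  0.006]
top spec_case 0.87 [0.44  0.35  0.011]
top rest_round 0.61 [ 0.64  -0.122  0.003]
top rest_square 0.55 [0.438 0.348 0.003]
top rest_square 0.21 [0.438 0.35  0.01 ]
top rest_oblong 0.6 [ 0.46  -0.364  0.001]
top spare_tray 0.8 [ 0.205 -0.304 -0.002]
top spare_tray 0.62 [0.456 0.103 0.004]
top spectacles 0.76 [ 0.673  0.299 -0.001]
top drops 0.51 [0.691 0.127 0.005]
top mouse 0.71 [ 0.394 -0.116 -0.002]
top mouse 0.64 [ 0.638 -0.123  0.007]
{'time': 0.6, 'qpos': array([ 9.81019582e-01,  3.41989739e-01,  1.52408688e+00, -1.26153867e-05,
        1.27539003e+00, -1.46007997e-01]), 'dq': array([ 2.08115709e-03,  7.20865949e-04, -7.26266872e-05, -1.12728179e-03,
       -2.99562208e-04, -6.71167278e-04]), 'tau': array([-8.53283855e-04, -4.30931067e+01, -2.44398165e+01,  7.16857938e-02,
        4.84689767e-02, -2.32917131e-05]), 'position': array([0.22540812, 0.47417612, 0.24375043]), 'eef_rot': array([ 3.14156238e+00, -1.22905159e-04,  1.12703125e+00]), 'contact_force': array([-0.72131567, -0.47515933, -0.55169657]), 'moment': array([-0.03714473,  0.00110244,  0.05050443]), 'finger_gap': 0.09199240837018671}
```

View pics/t0.png

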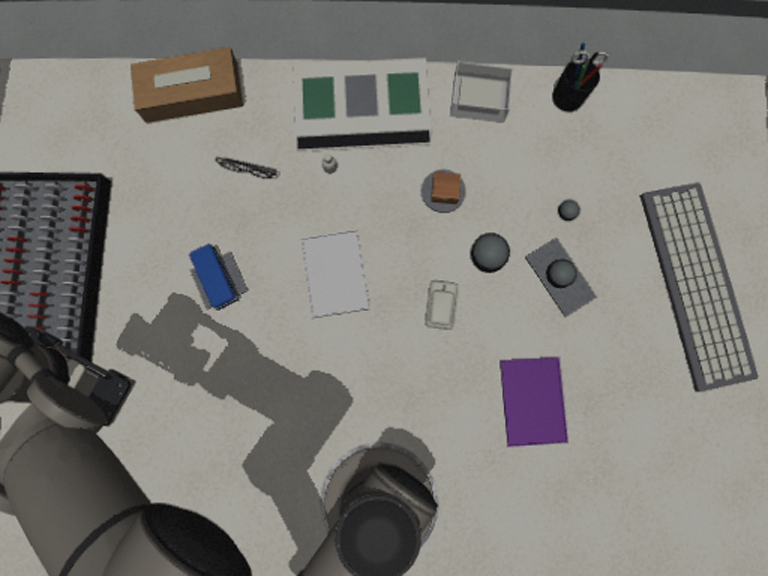

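View pics/s0.png

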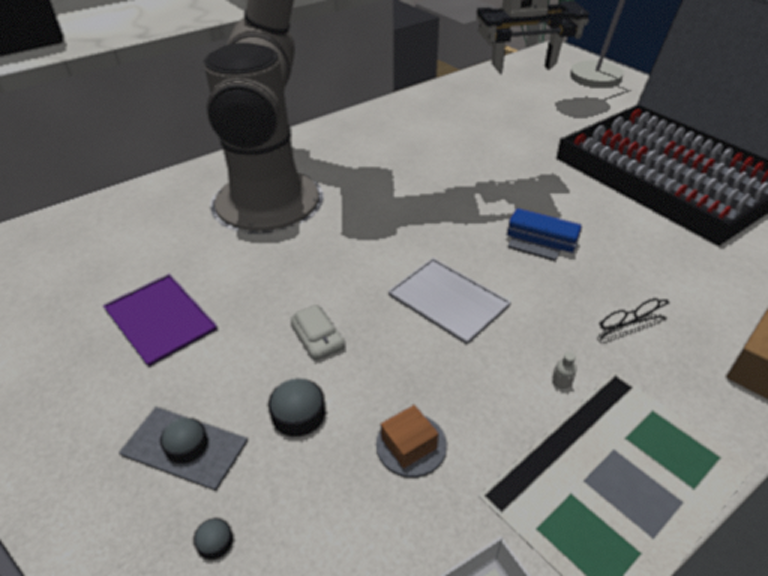

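The top view shows (1.5x pixels):
- **Magnifier candidates:** the big one at (491,252), the small one at (568,210), and the one on the oblong rest at (561,272).
- **Tray candidates:** the metal one at (335,273), the purple one at (533,400), and an open grey box at (480,92).
- **Case, box and bystanders:** the case is at (213,275) and the box at (445,187). The mouse is at (441,304), the drops at (330,163) and the spectacles at (247,167).

Next I'll measure sizes and poses.

```bash
cat >> h.py <<'E'
def rect(xy):
    (c,s,a)=cv2.minAreaRect((np.asarray(xy)[:,:2]*1000).astype(np.float32))
    if s[0]<s[1]: s=s[::-1]; a+=90
    a=(a+90)%180-90
    return np.round(c,1),np.round(s,1),round(a,1)
def edge(mask):  # contour, pixel units
    m=cv2.resize(mask.astype(np.uint8)*255,None,fx=4,fy=4,interpolation=cv2.INTER_LINEAR)
    cs,_=cv2.findContours((m>127).astype(np.uint8),cv2.RETR_EXTERNAL,cv2.CHAIN_APPROX_NONE)
    return (max(cs,key=cv2.contourArea)[:,0]+.5)/4-.5
E
python3 - <<'E'
from h import *
Z=dict(magnifier=.032,lens_box=.044,spec_case=.045,rest_round=.008,rest_square=.008,rest_oblong=.008,spare_tray=.01)
for c in ["top","scene"]:
    im,dp=grab_frame(c); P=cloud(c,dp)
    ov=im.copy()
    for th,z in Z.items():
        for d in trace(c,th)[:4]:
            m=d["region"]; 
            if m.sum()<20: continue
            e=edge(m); q=P[m&(dp>0)]
            print(c,th,round(d["score"],2),m.sum(),"rect",*rect(onz(c,e,z)),"z",np.round(np.percentile(q[:,2],[5,50,95]),3),im[m].mean(0).astype(int))
            cs,_=cv2.findContours(m.astype(np.uint8),0,1); 
    if c=="top":
        tiles=[]
        for (x,y) in [(.46,-.365),(.64,-.122),(.44,.35),(.456,.103)]:
            g=np.stack(np.meshgrid(x+np.arange(120,-120,-1)/1e3,y+np.arange(120,-120,-1)/1e3,indexing="ij"),-1).reshape(-1,2)
            p=camera_params(c); f=192/np.tan(np.radians(p["fov_y"])/2)
            k=np.c_[g,np.full(len(g),.008)]@np.array(p["R"]).T+p["t"]; s=k[:,:2]/k[:,2:]; s=s*(1+p["k1"]*(s**2).sum(1,keepdims=True))
            uv=(s*f+[p["cx"],p["cy"]]).reshape(240,240,2).astype(np.float32)
            tiles.append(cv2.remap(im,uv[...,0],uv[...,1],cv2.INTER_CUBIC))
        save("pics/ortho.png",np.vstack([np.hstack(tiles[:2]),np.hstack(tiles[2:])]),1.2)
    np.savez(f"{c}0.npz",im=im,dp=dp)
E
```

```text
top magnifier 0.88 300 rect [ 458.3 -361.9] [65.7 53.6] -45.2 z [0.017 0.041 0.05 ] [60 65 65]
top magnifier 0.78 578 rect [ 498.2 -215.3] [87.9 78.1] -44.3 z [0.004 0.045 0.056] [67 70 70]
top magnifier 0.44 163 rect [ 594.4 -381. ] [46.2 43.6] -2.1 z [0.004 0.024 0.033] [65 68 68]
top lens_box 0.79 339 rect [ 632.3 -123.9] [65.1 58.4] 0.4 z [0.026 0.043 0.047] [108  75  53]
top lens_box 0.68 43 rect [677.  334.5] [41.1 15.9] -89.1 z [-0.003  0.023  0.039] [65 64 62]
top spec_case 0.7 742 rect [434.6 345.6] [134.5  56.9] 28.5 z [0.028 0.044 0.048] [ 39  63 110]
top rest_round 0.55 274 rect [ 629.5 -117. ] [96.7 79.5] 71.1 z [0.003 0.007 0.011] [90 91 93]
top rest_square 0.89 340 rect [448.8 313.7] [93.6 29.5] 25.0 z [0.002 0.007 0.012] [86 88 90]
top rest_oblong 0.6 814 rect [ 457.  -366.3] [152.3  84.8] 33.8 z [0.003 0.008 0.012] [86 88 91]
top rest_oblong 0.21 243 rect [ 626.8 -118.2] [97.5 73.1] 74.6 z [0.003 0.008 0.011] [89 90 92]
top spare_tray 0.86 2121 rect [452.2 103.7] [176.8 126.7] 11.9 z [0.001 0.006 0.01 ] [160 159 159]
top spare_tray 0.75 2289 rect [ 200.1 -304.9] [171
[... 620 characters left out ...]
0 52 96]
scene rest_round 0.86 600 rect [ 652.8 -125.8] [95.6 73.8] 74.8 z [0.005 0.008 0.01 ] [80 81 86]
scene rest_square 0.76 280 rect [451.6 312. ] [95.7 42. ] 27.7 z [0.001 0.007 0.01 ] [75 77 83]
scene rest_square 0.25 763 rect [ 451.1 -364. ] [76.  58.4] -3.1 z [0.015 0.039 0.049] [54 59 61]
scene rest_square 0.24 960 rect [421.7 371.5] [139.3 103.5] 27.9 z [0.012 0.041 0.046] [33 54 97]
scene rest_oblong 0.83 2009 rect [ 460.8 -368.4] [157.5  86.6] 32.9 z [0.004 0.008 0.01 ] [90 92 98]
scene spare_tray 0.77 2624 rect [ 205.8 -305.6] [186.5 124.3] 4.5 z [0.004 0.006 0.01 ] [ 85  47 111]
scene spare_tray 0.66 2464 rect [456.4 101.5] [180.4 133.1] 9.3 z [0.003 0.006 0.01 ] [153 153 160]
```

View pics/ortho.png

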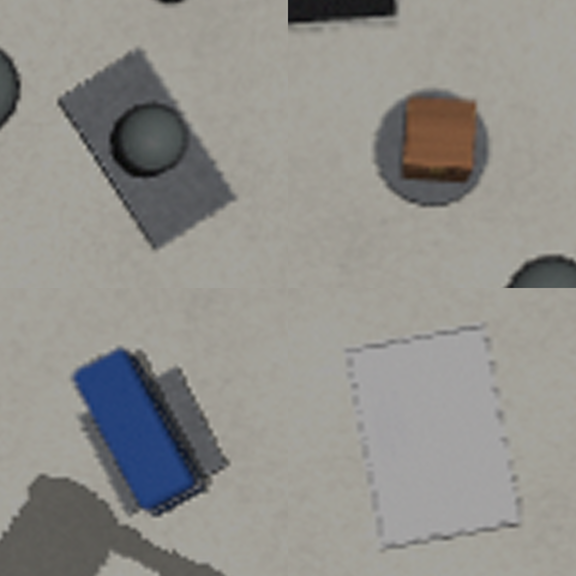

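The four crops (2x2, 1.2 px/mm) show the 58 mm magnifier on the oblong rest at (150,138), the box on the round rest at (438,140), the case on the square rest at (140,430), and the bare-metal tray at (435,437). I pick these by size and colour. Next I'll fit the known shapes to the traced masks.

```bash
cat >> h.py <<'E'
from scipy.optimize import minimize
def proj(name,X):
    p=camera_params(name); f=192/np.tan(np.radians(p["fov_y"])/2)
    k=X@np.array(p["R"]).T+p["t"]; s=k[:,:2]/k[:,2:]
    return s*(1+p["k1"]*(s**2).sum(1,keepdims=True))*f+[p["cx"],p["cy"]]
def box(lx,ly): return np.array([[1,1],[1,-1],[-1,-1],[-1,1]])*[lx/2,ly/2]
def circ(r): a=np.linspace(0,2*np.pi,48); return r*np.c_[np.cos(a),np.sin(a)]
def st(*l): return np.vstack([np.c_[s,np.full(len(s),z)] for s,z in l])
def solid(th,b=0.):
    return {"magnifier":lambda:st((circ(.029),b),(circ(.029),b+.024),(circ(.015),b+.038)),
     "lens_box":lambda:st((box(.056,.056),b),(box(.056,.056),b+.036)),
     "spec_case":lambda:st((box(.128,.05),b),(box(.128,.05),b+.030),(box(.122,.044),b+.037)),
     "rest_round":lambda:st((circ(.048),0),(circ(.048),.008)),
     "rest_square":lambda:st((box(.092,.092),0),(box(.092,.092),.008)),
     "rest_oblong":lambda:st((box(.15,.08),0),(box(.15,.08),.008)),
     "spare_tray":lambda:st((box(.17,.12),0),(box(.17,.12),.010))}[th]()
S=8
def sil(cam,X,q,o,n):
    c,s=np.cos(q[2]),np.sin(q[2]); Y=X.copy(); Y[:,:2]=X[:,:2]@np.array([[c,s],[-s,c]])+q[:2]
    uv=(proj(cam,Y)-o+.5)*S
    h=cv2.convexHull(uv.astype(np.float32)); im=np.zeros((n[1]*S,n[0]*S),np.uint8)
    cv2.fillPoly(im,[np.round(h).astype(np.int32)],255)
    return cv2.resize(im,n,interpolation=cv2.INTER_AREA)/255.
def best(cam,th,near):
    l=[d["region"] for d in trace(cam,th)]
    def dist(m): return np.hypot(*(onz(cam,np.argwhere(m)[:,::-1].mean(0),.02)[0,:2]-near))
    l=[m for m in l if m.sum()>20 and dist(m)<.06]
    return l[0] if l else None
def fit(cam,th,m,q0,b=0.,hide=None):
    "fit pose of th to mask m; pixels in mask hide are ignored"
    X=solid(th,b); uv=proj(cam,np.c_[q0[0]+np.array([-.12,-.12,.12,.12]),q0[1]+np.array([-.12,.12,-.12,.12]),np.zeros(4)])
    o=np.maximum(np.floor(uv.min(0)),0); n=tuple(int(v) for v in np.ceil(np.minimum(uv.max(0),[512,384])-o))
    sl=np.s_[int(o[1]):int(o[1])+n[1],int(o[0]):int(o[0])+n[0]]
    M=m[sl].astype(float); W=np.ones_like(M) if hide is None else 1.-cv2.dilate(hide[sl].astype(np.uint8),np.ones((3,3)))
    u=np.array([.001,.001,.02])
    f=lambda p:(W*abs(sil(cam,X,q0+p*u,o,n)-M)).sum()
    r=min((minimize(f,p,method="Nelder-Mead",options=dict(initial_simplex=p+np.vstack([np.zeros(3),6*np.eye(3)]),xatol=.05,fatol=.1,maxiter=150)) for p in (np.zeros(3),np.array([-3,-3,-3.]),np.array([4.,-4,2]))),key=lambda r:r.fun)
    return q0+r.x*u, r.fun/M.sum()
E
cat > m0.py <<'E'
from h import *
T=np.radians
for rest,q,ob,qo in [("rest_oblong",(.459,-.367,T(33)),"magnifier",(.462,-.363,0)),("rest_round",(.64,-.122,0),"lens_box",(.637,-.126,T(0))),("rest_square",(.438,.345,T(27)),"spec_case",(.438,.345,T(28))),("spare_tray",(.454,.103,T(10)),None,None)]:
    for c in ["top","scene"]:
        grab_frame(c); m=best(c,rest,np.array(q[:2])); h=None
        if ob:
            h=best(c,ob,np.array(qo[:2]))
            if h is not None: p,e=fit(c,ob,h,np.array(qo),.008); print(c,ob,np.round(p[:2]*1e3,1),round(np.degrees(p[2]),1),round(e,3))
        if m is None: print(c,rest,"none"); continue
        p,e=fit(c,rest,m,np.array(q),0,h); print(c,rest,np.round(p[:2]*1e3,1),round(np.degrees(p[2]),1),round(e,3))
E
python3 m0.py
```

```text
top magnifier [ 460.8 -366. ] 10.8 0.058
top rest_oblong [ 456.8 -367.7] 33.2 0.064
scene magnifier [ 461.8 -364.6] 7.8 0.048
scene rest_oblong [ 458.8 -368.3] 33.0 0.039
top lens_box [ 638.  -125.5] -3.2 0.069
top rest_round [ 638.5 -119.4] 1.5 0.109
scene lens_box [ 637.7 -124.6] -3.4 0.043
scene rest_round [ 638.6 -120.5] 1.8 0.07
top spec_case [438.1 351.2] 28.2 0.04
top rest_square [435.6 345.8] 25.5 0.14
scene spec_case [436.1 351.6] 31.6 0.149
scene rest_square [431.9 346. ] 29.4 0.061
top spare_tray [453.7 104.2] 10.6 0.031
scene spare_tray [453.5 103.6] 10.0 0.041
```

Both cameras agree to about 2 mm, except on the square rest, which I'll re-measure once it is clear. I'll start with the magnifier.

{"method": "drive_tool", "body": {"moves": [[0.03,-0.03,0,0],[0.03,-0.03,0,0],[0.03,-0.03,0,0],[0.03,-0.03,0,0],[0.03,-0.03,0,0],[0.03,-0.03,0,0],[0.03,-0.03,0,0],[0.026,-0.03,0,0]], "fingers": 100, "newtons": 20}}

```text
time: 3.3
position: [0.4627, 0.2327, 0.2438]
eef_rot: [3.141, -0.0, 1.127]
contact_force: [-0.7, 0.7, -0.1]
finger_gap: 0.0919
```

{"method": "drive_tool", "body": {"moves": [[0,-0.043,0,0],[0,-0.043,0,0],[0,-0.043,0,0],[0,-0.043,0,0],[0,-0.043,0,0],[0,-0.043,0,0],[0,-0.043,0,0],[0,-0.043,0,0],[0,-0.043,0,0],[0,-0.043,0,0]]}}

```text
time: 4.3
position: [0.4611, -0.1976, 0.2439]
eef_rot: [3.141, -0.0, 1.127]
contact_force: [0.1, -0.2, 0.3]
finger_gap: 0.0917
```

{"method": "drive_tool", "body": {"moves": [[0,-0.043,0,0],[0,-0.043,0,0],[0,-0.043,0,0],[0,-0.04,0,0],[0,0,0,0],[0,0,0,0]]}}

```text
time: 4.9
position: [0.461, -0.3653, 0.2431]
eef_rot: [-3.141, -0.001, 1.125]
contact_force: [0.2, 0.5, 0.2]
finger_gap: 0.0918
```

{"method": "drive_tool", "body": {"moves": [[0,0,-0.045,0],[0,0,-0.045,0],[0,0,-0.045,0],[0,0,-0.04,0],[0,0,-0.02,0],[0,0,-0.01,0],[0,0,-0.01,0],[0,0,0,0],[0,0,0,0]]}}

```text
time: 5.8
position: [0.462, -0.3651, 0.0299]
eef_rot: [3.14, 0.001, 1.127]
contact_force: [0.3, -0.8, 0.1]
finger_gap: 0.0918
```

{"method": "drive_tool", "body": {"moves": [[0,0,0,0],[0,0,0,0],[0,0,0,0],[0,0,0,0],[0,0,0,0],[0,0,0,0],[0,0,0,0],[0,0,0,0]], "fingers": 0, "newtons": 20}}

```text
time: 6.6
position: [0.4615, -0.3648, 0.0289]
eef_rot: [3.142, -0.0, 1.127]
contact_force: [-0.8, 0.9, 2.6]
finger_gap: 0.0573
```

{"method": "drive_tool", "body": {"moves": [[0,0,0.01,0],[0,0,0.03,0],[0,0,0.045,0],[0,0,0.045,0],[0,0,0,0]]}}

```text
time: 7.1
position: [0.4637, -0.3673, 0.1658]
eef_rot: [3.13, 0.005, 1.127]
contact_force: [-0.3, 0.5, -1.6]
finger_gap: 0.0574
```

{"method": "drive_tool", "body": {"moves": [[0,0.025,0,0],[0,0.043,0,0],[0,0.043,0,0],[0,0.043,0,0],[0,0.043,0,0],[0,0.043,0,0],[0,0.043,0,0],[0,0.043,0,0],[0,0.043,0,0],[0,0.043,0,0]]}}

```text
time: 8.1
position: [0.4607, 0.0488, 0.1583]
eef_rot: [-3.141, 0.0, 1.127]
contact_force: [1.4, -0.5, -3.8]
finger_gap: 0.0576
```

{"method": "drive_tool", "body": {"moves": [[-0.008,0.034,0,0],[0,0.023,0,0],[0,0,0,0],[0,0,0,0]]}}

```text
time: 8.5
position: [0.453, 0.1042, 0.1583]
eef_rot: [-3.141, 0.001, 1.129]
contact_force: [-0.1, -0.3, -2.2]
finger_gap: 0.0576
```

{"method": "drive_tool", "body": {"moves": [[0,0,-0.04,0],[0,0,-0.04,0],[0,0,-0.03,0],[0,0,-0.01,0],[0,0,-0.004,0],[0,0,-0.003,0],[0,0,-0.002,0],[0,0,0,0],[0,0,0,0]]}}

```text
time: 9.4
position: [0.4539, 0.1042, 0.0305]
eef_rot: [3.14, -0.001, 1.127]
contact_force: [0.5, 0.1, -3.1]
finger_gap: 0.0574
```

{"method": "drive_tool", "body": {"moves": [[0,0,-0.001,0],[0,0,-0.001,0],[0,0,0,0],[0,0,0,0],[0,0,0,0]]}}

```text
time: 9.9
position: [0.4534, 0.1042, 0.0277]
eef_rot: [-3.142, -0.0, 1.127]
contact_force: [-0.2, -0.1, -3.3]
finger_gap: 0.0577
```

{"method": "drive_tool", "body": {"moves": [[0,0,-0.001,0],[0,0,0,0],[0,0,0,0],[0,0,0,0]]}}

```text
time: 10.3
position: [0.4535, 0.1042, 0.0269]
eef_rot: [3.141, -0.0, 1.127]
contact_force: [-0.5, 0.3, 1.5]
finger_gap: 0.0575
```

{"method": "drive_tool", "body": {"moves": [[0,0,0,0],[0,0,0,0],[0,0,0,0],[0,0,0,0],[0,0,0,0]], "fingers": 85}}

```text
time: 10.8
position: [0.4534, 0.1042, 0.0267]
eef_rot: [3.142, -0.0, 1.127]
contact_force: [0.7, 0.4, -0.1]
finger_gap: 0.0778
```

{"method": "drive_tool", "body": {"moves": [[0,0,0.01,0],[0,0,0.03,0],[0,0,0.045,0],[0,0,0.045,-8],[0,0.03,0,-8.5],[0,0.043,0,-8.5],[0,0.043,0,-8.5],[0,0.043,0,-8.5],[-0.005,0.043,0,-8.5],[-0.01,0.043,0,-8.5]], "fingers": 100}}

```text
time: 11.8
position: [0.4393, 0.3404, 0.1576]
eef_rot: [-3.141, -0.001, 0.127]
contact_force: [1.2, 0.0, 0.1]
finger_gap: 0.092
```

{"method": "drive_tool", "body": {"moves": [[0,0,0,-8.5],[0,0,0,-8.5],[0,0,0,-8.5],[0,0,0,-8.5],[0,0,0,-8.5],[0,0,0,-8.5],[0,0,0,-8.5],[0,0,0,-7.9],[0,0,0,0],[0,0,0,0]]}}

```text
time: 12.8
position: [0.4393, 0.3387, 0.1572]
eef_rot: [-3.141, -0.0, -1.04]
contact_force: [0.9, 0.3, -0.4]
finger_gap: 0.0914
```

{"method": "drive_tool", "body": {"moves": [[-0.002,0.0125,0,-2.2],[0,0,-0.045,0],[0,0,-0.045,0],[0,0,-0.025,0],[0,0,-0.01,0],[0,0,-0.004,0],[0,0,0,0]]}}

```text
time: 13.5
position: [0.438, 0.3516, 0.0285]
eef_rot: [-3.14, -0.0, -1.081]
contact_force: [0.0, 0.1, -0.0]
finger_gap: 0.0918
```

{"method": "drive_tool", "body": {"moves": [[0,0,0,0],[0,0,0,0],[0,0,0,0],[0,0,0,0],[0,0,0,0],[0,0,0,0],[0,0,0,0],[0,0,0,0]], "fingers": 0, "newtons": 20}}

```text
time: 14.3
position: [0.4375, 0.3512, 0.0279]
eef_rot: [-3.141, -0.0, -1.082]
contact_force: [0.3, -0.6, 1.4]
finger_gap: 0.05
```

{"method": "drive_tool", "body": {"moves": [[0,0,0.01,0],[0,0,0.03,0],[0,0,0.045,0],[0,0,0.045,0],[0,-0.025,0,0],[0,-0.043,0,0],[0,-0.043,0,0],[0,-0.043,0,0],[0,-0.043,0,0],[0,-0.043,0,0]]}}

```text
time: 15.3
position: [0.437, 0.1097, 0.1583]
eef_rot: [-3.141, -0.0, -1.082]
contact_force: [1.2, -0.3, -1.6]
finger_gap: 0.0499
```

{"method": "drive_tool", "body": {"moves": [[0,-0.043,0,0],[0.004,-0.043,0,0],[0.005,-0.043,0,0],[0.005,-0.043,0,0],[0.005,-0.043,0,0],[0,-0.043,0,0],[0,-0.043,0,0],[0,-0.043,0,0],[0,-0.043,0,5.1],[0,-0.043,0,0]]}}

```text
time: 16.3
position: [0.456, -0.3204, 0.1582]
eef_rot: [-3.141, -0.0, -0.991]
contact_force: [1.4, 0.5, -1.4]
finger_gap: 0.05
```

{"method": "drive_tool", "body": {"moves": [[0,-0.03,0,0],[0,-0.016,0,0],[0,0,0,0],[0,0,0,0]]}}

```text
time: 16.7
position: [0.4563, -0.3636, 0.1576]
eef_rot: [-3.141, 0.001, -0.993]
contact_force: [-0.5, -0.2, -1.0]
finger_gap: 0.0498
```

```bash
cat > m1.py <<'E'
from h import *
T=np.radians; s=status.read_state(); print(np.round(s["position"],4),np.degrees(s["eef_rot"]).round(1))
for c in ["top","scene"]:
    im,_=grab_frame(c); save(f"pics/{c}1.png",im)
    for th,q,b in [("rest_square",(.436,.346,T(27)),0),("rest_oblong",(.458,-.368,T(33)),0),("magnifier",(.4535,.104,0),.006),("spec_case",(s["position"][0],s["position"][1],T(33)),s["position"][2]-.020)]:
        m=best(c,th,np.array(q[:2]))
        if m is None: print(c,th,"none"); continue
        p,e=fit(c,th,m,np.array(q),b); print(c,th,np.round(p[:2]*1e3,1),round(np.degrees(p[2]),1),round(e,3))
E
python3 m1.py
```

```text
[ 0.4563 -0.3636  0.1576] [-1.80e+02  1.00e-01 -5.69e+01]
top rest_square none
top rest_oblong [ 464.1 -365. ] 42.3 4.666
top magnifier [452.5 104.4] 8.2 0.053
top spec_case none
scene rest_square [433.5 344.7] 26.6 0.054
scene rest_oblong [ 458.4 -368.3] 33.6 0.041
scene magnifier [453.5 104.7] -6.7 0.046
scene spec_case none
```

View pics/scene1.png

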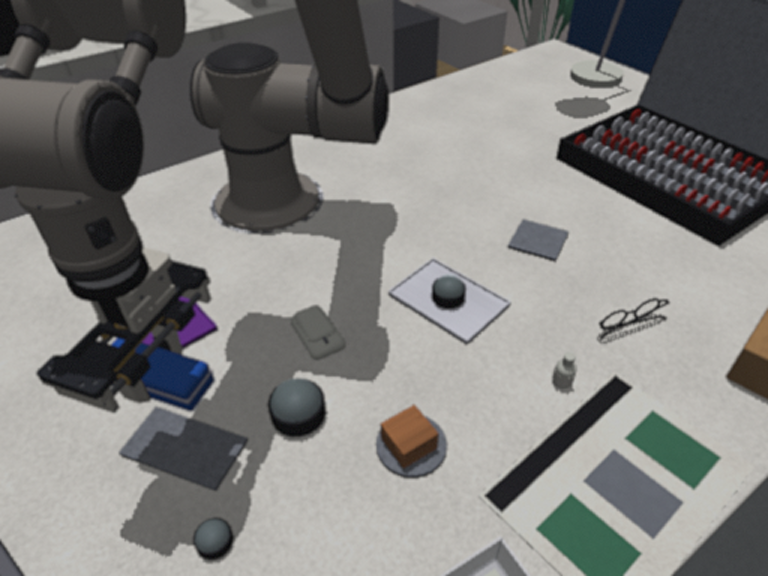

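The magnifier is parked mid-tray at 1.5x (449,291), the case is held above the oblong rest at (184,448), and the square rest at (538,238) is now clear. Now I'll lower the case.

{"method": "drive_tool", "body": {"moves": [[0.002,-0.0045,0,0.2],[0,0,-0.04,0],[0,0,-0.04,0],[0,0,-0.03,0],[0,0,-0.012,0],[0,0,-0.004,0],[0,0,-0.002,0],[0,0,0,0],[0,0,0,0]]}}

```text
time: 18.1
position: [0.4591, -0.3699, 0.0312]
eef_rot: [-3.141, -0.003, -0.989]
contact_force: [-0.4, -0.8, -1.3]
finger_gap: 0.0501
```

{"method": "drive_tool", "body": {"moves": [[0,0,-0.001,0],[0,0,-0.0005,0],[0,0,0,0],[0,0,0,0],[0,0,0,0]]}}

```text
time: 18.6
position: [0.4584, -0.3693, 0.0283]
eef_rot: [3.142, -0.0, -0.989]
contact_force: [-0.3, -0.7, -0.9]
finger_gap: 0.0496
```

{"method": "drive_tool", "body": {"moves": [[0,0.001,-0.0005,0],[0,0,-0.0005,0],[0,0,0,0],[0,0,0,0]]}}

```text
time: 19.0
position: [0.4585, -0.3685, 0.0279]
eef_rot: [-3.142, -0.001, -0.989]
contact_force: [-1.9, 0.4, 5.3]
finger_gap: 0.0499
```

{"method": "drive_tool", "body": {"moves": [[0,0,0,0],[0,0,0,0],[0,0,0,0],[0,0,0,0],[0,0,0,0],[0,0,0,0]], "fingers": 90}}

```text
time: 19.6
position: [0.4584, -0.3682, 0.0272]
eef_rot: [3.142, -0.0, -0.989]
contact_force: [-0.0, -0.3, 0.4]
finger_gap: 0.0824
```

{"method": "drive_tool", "body": {"moves": [[0,0,0.01,0],[0,0,0.03,0],[0,0,0.045,0],[0,0,0.045,0],[0.025,0.035,0,8],[0.025,0.035,0,8],[0.025,0.035,0,8],[0.025,0.035,0,8],[0.025,0.035,0,8],[0.025,0.035,0,8]]}}

```text
time: 20.6
position: [0.6093, -0.1567, 0.1583]
eef_rot: [3.141, -0.001, -0.146]
contact_force: [0.5, 0.1, -0.0]
finger_gap: 0.0828
```

```bash
cat > m2.py <<'E'
from h import *
import sys
T=np.radians; s=status.read_state(); print(np.round(s["position"],4),np.degrees(s["eef_rot"]).round(1))
tag=sys.argv[1]; G=dict(rest_square=(.4338,.345,T(26.6),0),rest_oblong=(.458,-.368,T(33.2),0),rest_round=(.6385,-.120,0,0),magnifier=(.4535,.104,0,.006),spec_case=(.4585,-.368,T(33.2),.008),lens_box=(.638,-.125,T(-3.3),.008))
for a in sys.argv[3:]:
    k,v=a.split("="); v=[float(x) for x in v.split(",")]; G[k]=(v[0],v[1],T(v[2]),v[3])
for c in ["top","scene"]:
    im,_=grab_frame(c); save(f"pics/{c}{tag}.png",im)
    for pr in sys.argv[2].split(","):
        th,*hd=pr.split(":"); q=G[th]
        m=best(c,th,np.array(q[:2])); h=best(c,hd[0],np.array(G[hd[0]][:2])) if hd else None
        if m is None: print(c,th,"none"); continue
        p,e=fit(c,th,m,np.array(q[:3]),q[3],h); print(c,th,np.round(p[:2]*1e3,1),round(np.degrees(p[2]),1),round(e,3))
E
python3 m2.py 2 rest_square,rest_oblong:spec_case,spec_case
```

```text
[ 0.6093 -0.1567  0.1583] [ 1.8e+02 -1.0e-01 -8.4e+00]
top rest_square [433.2 345.7] 25.7 0.095
top rest_oblong [ 456.7 -367. ] 33.1 0.083
top spec_case [ 457.8 -368.9] 32.9 0.108
scene rest_square [433.1 345. ] 27.0 0.082
scene rest_oblong [ 459.3 -368.4] 32.5 0.081
scene spec_case [ 455.9 -368.9] 32.2 0.044
```

{"method": "drive_tool", "body": {"moves": [[0.028,0.031,0,5.1],[0,0,0,0],[0,0,-0.045,0],[0,0,-0.045,0],[0,0,-0.025,0],[0,0,-0.01,0],[0,0,-0.003,0],[0,0,0,0],[0,0,0,0]], "fingers": 100}}

```text
time: 22.0
position: [0.6375, -0.1278, 0.0312]
eef_rot: [3.141, -0.003, -0.063]
contact_force: [0.6, -0.5, -0.1]
finger_gap: 0.092
```

{"method": "drive_tool", "body": {"moves": [[0,0,0,0],[0,0,0,0],[0,0,0,0],[0,0,0,0],[0,0,0,0],[0,0,0,0],[0,0,0,0],[0,0,0,0]], "fingers": 0, "newtons": 20}}

```text
time: 22.8
position: [0.6366, -0.1273, 0.0294]
eef_rot: [3.142, -0.001, -0.063]
contact_force: [1.2, 0.6, 1.4]
finger_gap: 0.056
```

{"method": "drive_tool", "body": {"moves": [[0,0,0.01,0],[0,0,0.03,0],[0,0,0.045,0],[0,0,0.045,0],[-0.01,0.02,0,0],[-0.018,0.04,0,5],[-0.018,0.04,0,5],[-0.018,0.04,0,5],[-0.018,0.04,0,5],[-0.018,0.04,0,5]]}}

```text
time: 23.8
position: [0.5351, 0.0941, 0.1597]
eef_rot: [-3.141, 0.0, 0.377]
contact_force: [0.7, 0.2, -1.7]
finger_gap: 0.056
```

{"method": "drive_tool", "body": {"moves": [[-0.018,0.04,0,5],[-0.018,0.04,0,0],[-0.018,0.04,0,0],[-0.018,0.04,0,0],[-0.018,0.04,0,0],[-0.008,0.04,0,0],[-0.004,0.01,0,0],[0,0,0,0],[0,0,0,0]]}}

```text
time: 24.7
position: [0.4344, 0.3418, 0.1592]
eef_rot: [3.141, 0.001, 0.461]
contact_force: [0.9, 1.1, -2.0]
finger_gap: 0.0555
```

{"method": "drive_tool", "body": {"moves": [[0,0.0015,0,0.1],[0,0,-0.04,0],[0,0,-0.04,0],[0,0,-0.03,0],[0,0,-0.012,0],[0,0,-0.004,0],[0,0,-0.002,0],[0,0,0,0],[0,0,0,0]]}}

```text
time: 25.6
position: [0.4352, 0.3446, 0.0326]
eef_rot: [-3.141, -0.003, 0.463]
contact_force: [0.5, -0.3, -1.3]
finger_gap: 0.056
```

{"method": "drive_tool", "body": {"moves": [[0,0,-0.001,0],[0,0,0,0],[0,0,0,0],[0,0,0,0]]}}

```text
time: 26.0
position: [0.4344, 0.3443, 0.0304]
eef_rot: [3.142, -0.0, 0.463]
contact_force: [0.1, -0.3, -2.4]
finger_gap: 0.056
```

{"method": "drive_tool", "body": {"moves": [[0,-0.001,-0.0005,0],[0,0,-0.0005,0],[0,0,0,0],[0,0,0,0],[0,0,0,0]]}}

```text
time: 26.5
position: [0.4344, 0.3431, 0.0294]
eef_rot: [3.141, 0.0, 0.463]
contact_force: [-0.6, -1.5, 2.4]
finger_gap: 0.056
```

{"method": "drive_tool", "body": {"moves": [[0,0,-0.0005,0],[0,0,0,0],[0,0,0,0],[0,0,0,0]]}}

```text
time: 26.9
position: [0.4344, 0.3431, 0.0294]
eef_rot: [3.141, -0.0, 0.463]
contact_force: [-2.8, -3.3, 5.9]
finger_gap: 0.0561
```

{"method": "drive_tool", "body": {"moves": [[0,0,0,0],[0,0,0,0],[0,0,0,0],[0,0,0,0],[0,0,0,0]], "fingers": 90}}

```text
time: 27.4
position: [0.4344, 0.3433, 0.0287]
eef_rot: [3.142, -0.0, 0.463]
contact_force: [-0.5, -0.1, -0.5]
finger_gap: 0.0822
```

{"method": "drive_tool", "body": {"moves": [[0,0,0.01,0],[0,0,0.03,0],[0,0,0.045,0],[0,0,0.045,0],[0.003,-0.04,0,0],[0.003,-0.04,0,0],[0.003,-0.04,0,0],[0.003,-0.04,0,0],[0.003,-0.04,0,0],[0.004,-0.038,0,0]]}}

```text
time: 28.4
position: [0.4533, 0.1037, 0.1597]
eef_rot: [3.141, -0.001, 0.463]
contact_force: [0.7, -0.4, -0.7]
finger_gap: 0.0824
```

```bash
python3 m2.py 3 rest_square:lens_box,lens_box,rest_round,magnifier,rest_oblong:spec_case,spec_case lens_box=.4332,.3452,26.5,.008
```

```text
[0.4533 0.1037 0.1597] [ 1.80e+02 -1.00e-01  2.65e+01]
top rest_square [433.5 345.4] 25.9 0.119
top lens_box [431.8 346.4] 27.1 0.089
top rest_round [ 639.3 -120.4] -5.1 0.066
top magnifier none
top rest_oblong [ 457.3 -368.6] 33.0 0.079
top spec_case [ 457.5 -369.1] 34.0 0.046
scene rest_square [434.  345.2] 26.4 0.076
scene lens_box [432.1 346.2] 24.4 0.052
scene rest_round none
scene magnifier [452.5 104.2] 0.6 0.044
scene rest_oblong [ 458.9 -368.4] 33.1 0.052
scene spec_case [ 455.7 -369. ] 32.9 0.038
```

{"method": "drive_tool", "body": {"moves": [[0,0.0005,-0.045,0],[0,0,-0.045,0],[0,0,-0.025,0],[0,0,-0.012,0],[0,0,-0.006,0],[0,0,0,0],[0,0,0,0]], "fingers": 100}}

```text
time: 30.0
position: [0.454, 0.1058, 0.0264]
eef_rot: [3.141, -0.001, 0.463]
contact_force: [-0.8, 0.4, 0.3]
finger_gap: 0.0918
```

{"method": "drive_tool", "body": {"moves": [[0,0,0,0],[0,0,0,0],[0,0,0,0],[0,0,0,0],[0,0,0,0],[0,0,0,0],[0,0,0,0],[0,0,0,0]], "fingers": 0, "newtons": 20}}

```text
time: 30.8
position: [0.4535, 0.1058, 0.0259]
eef_rot: [3.141, -0.0, 0.463]
contact_force: [-0.2, 0.3, 3.5]
finger_gap: 0.0571
```

{"method": "drive_tool", "body": {"moves": [[0,0,0.01,0],[0,0,0.03,0],[0,0,0.045,0],[0,0,0.045,0],[0.025,-0.03,0,0],[0.025,-0.03,0,0],[0.025,-0.03,0,0],[0.025,-0.03,0,0],[0.025,-0.03,0,0],[0.025,-0.03,0,0]]}}

```text
time: 31.8
position: [0.6037, -0.0755, 0.1559]
eef_rot: [-3.141, 0.001, 0.463]
contact_force: [1.3, 1.2, -1.8]
finger_gap: 0.0574
```

{"method": "drive_tool", "body": {"moves": [[0.025,-0.03,0,0],[0.01,-0.0145,0,0],[0,0,0,0],[0,0,0,0]]}}

```text
time: 32.2
position: [0.6375, -0.1184, 0.1553]
eef_rot: [-3.14, 0.001, 0.462]
contact_force: [0.0, 0.8, -2.6]
finger_gap: 0.058
```

{"method": "drive_tool", "body": {"moves": [[0,0,-0.04,0],[0,0,-0.04,0],[0,0,-0.03,0],[0,0,-0.01,0],[0,0,-0.004,0],[0,0,-0.001,0],[0,0,0,0],[0,0,0,0],[0,0,0,0],[0,0,0,0]]}}

```text
time: 33.2
position: [0.6387, -0.1189, 0.0314]
eef_rot: [3.141, -0.001, 0.463]
contact_force: [0.1, 0.5, -2.2]
finger_gap: 0.0578
```

{"method": "drive_tool", "body": {"moves": [[0,0,-0.001,0],[0,0,-0.001,0],[0,0,-0.0005,0],[0,0,0,0],[0,0,0,0],[0,0,0,0]]}}

```text
time: 33.8
position: [0.6384, -0.1188, 0.0283]
eef_rot: [3.142, -0.0, 0.463]
contact_force: [-0.3, -0.2, -2.7]
finger_gap: 0.0575
```

{"method": "drive_tool", "body": {"moves": [[0,0,-0.0005,0],[0,0,0,0],[0,0,0,0],[0,0,0,0]]}}

```text
time: 34.2
position: [0.6384, -0.1187, 0.028]
eef_rot: [3.141, -0.0, 0.463]
contact_force: [-0.4, 0.1, 0.6]
finger_gap: 0.0575
```

Contact, so I'll release it, retreat and check.

{"method": "drive_tool", "body": {"moves": [[0,0,0,0],[0,0,0,0],[0,0,0,0],[0,0,0,0],[0,0,0,0]], "fingers": 90}}

```text
time: 34.7
position: [0.6384, -0.1188, 0.0278]
eef_rot: [3.142, -0.0, 0.463]
contact_force: [0.3, 0.1, 0.5]
finger_gap: 0.0823
```

{"method": "drive_tool", "body": {"moves": [[0,0,0.01,0],[0,0,0.03,0],[0,0,0.045,0],[0,0,0.045,0],[-0.03,0.03,0.02,0],[-0.03,0.03,0.02,0],[-0.03,0.03,0.02,0],[-0.03,0.03,0.02,0],[-0.03,0.03,0,0],[-0.03,0.03,0,0]]}}

```text
time: 35.7
position: [0.4573, 0.0622, 0.2393]
eef_rot: [3.14, -0.003, 0.462]
contact_force: [0.1, -0.1, -0.4]
finger_gap: 0.0828
```

```bash
python3 m2.py 4 rest_round:magnifier,magnifier,rest_square:lens_box,lens_box,rest_oblong:spec_case,spec_case lens_box=.4332,.3452,26.5,.008 magnifier=.6388,-.120,0,.008
```

```text
[0.4573 0.0622 0.2393] [179.9  -0.2  26.5]
top rest_round [ 638.8 -119.2] 2.6 0.083
top magnifier [ 638.1 -121.4] 5.8 0.146
top rest_square [431.8 344.3] 26.1 0.106
top lens_box [431.  344.5] 27.4 0.076
top rest_oblong [ 458.2 -369.4] 32.4 0.152
top spec_case [ 457.6 -369.8] 32.7 0.056
scene rest_round [ 639.1 -120.9] -10.0 0.974
scene magnifier none
scene rest_square [434.3 344.3] 26.2 0.066
scene lens_box [431.1 346.9] 26.7 0.052
scene rest_oblong [ 458.  -368.3] 33.5 0.052
scene spec_case [ 457.  -368.2] 33.3 0.035
```

View pics/scene4.png

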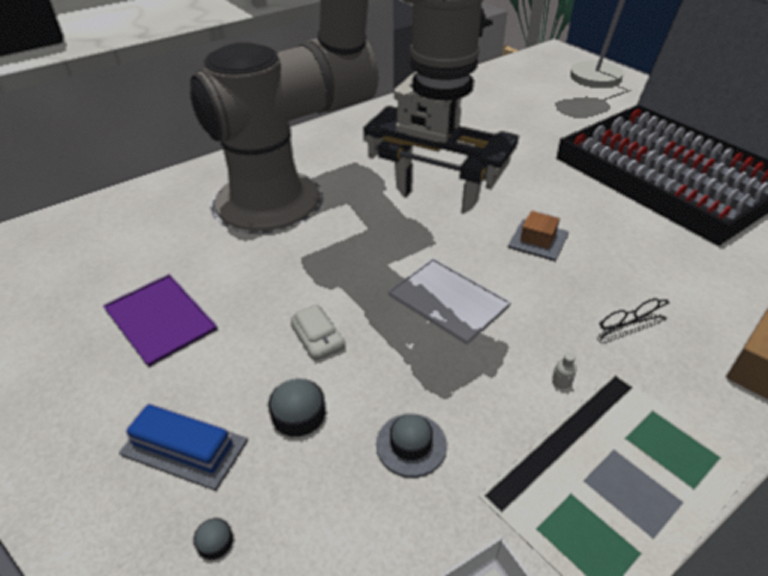

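The scene shows the case on the oblong rest (182,447), the magnifier on the round rest (411,442), the box on the square rest (539,235), and the tray empty. The spectacles, drops and mouse have not moved. All offsets are about 2 mm, so I'm handing it in.

```bash
python3 -c "
from cell import workorder; print(workorder.close_job())"
```

```text
the job is handed in; nothing more can be done
None
```

All three things now lie on their own rests, and I handed the job in at about 36 s. I parked the magnifier in the middle of the metal tray and let go of it there. Then I moved the case to the oblong rest, the box to the square rest, and the magnifier from the tray to the round rest. Each one was lowered until it touched before release.

Last checks, by fitting the known shapes to the camera images:
- **Case:** within about 1–2 mm of centre and about 0.5° of square.
- **Box:** about 1–4 mm off centre (about 2 mm on average) and about 1° off square. I left it there.
- **Magnifier:** about 2 mm off centre, from the top camera only and with a looser fit. The networks did not find it in the last scene picture, and the round rest could not be fitted there. That picture shows it lying flat and centred by eye.
- **Tray and bystanders:** the tray is empty. The spectacles, drops bottle and mouse look unmoved by eye; I did not measure them.

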